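# Deburr the setting blocks in the paddle-driven shaker tray

## Robot

A 6-joint arm with a two-finger parallel gripper is mounted at the origin on a cart in front of the work surface, level with it; the furniture and walls round the work are solid. World frame = base frame: x ahead of the robot, y to its left, z up, the work surface at z = 0. Lengths are in m, angles in rad, forces in N, time in s.
With the tool pointing down it reaches from about 0.3 to 0.85 m from the base axis. Payload 5.4 kg.
Tool frame: the origin (TCP) lies at the very end of the fingers, on their centre line; the grasp point (between the pads) lies 19 mm behind it; z points along the fingers, y is the line along which they close (so a half turn about z gives the same grasp; the last joint's range is limited). The gripper opens to 85 mm and grips with 20 to 120 N. Pads are 22 mm wide; open, the fingers measure 114 mm over their backs; the gripper's body (76 mm by 85 mm) begins 54 mm behind the grasp point. The pads swing forward as they close: fully open they stand 13 mm farther back than shut.
Start: joints at [1.067, 0.158, 1.597, -0, 1.386, -0.21], TCP at [0.167, 0.55, 0.231] pointing down, gripper open.
Joint ranges: [-2.91, 2.91], [-0.94, 2.29], [0.18, 2.7], [-1.29, 4.43], [0.17, 2.64], [-3, 3]. Speed limits (rad/s): [2.57, 2.57, 3.14, 3.14, 3.14, 3.14].

## Interface

Orientations are given as a unit quaternion [w, x, y, z].
In Python, from station import ctrl gives the robot as it stands. The module is installed in compiled form; this text tells all that it offers.
- The arm moves only by the shell command python3 -m inch 'ROWS' [OPENING]. ROWS is JSON, a list of rows, each an object with "xyz": the shift along the tool's x, y, z in mm, a list of three; "rot": the turn, a rotation vector about the tool's x, y, z in rad, a list of three. In form: [{"xyz": [dx, dy, dz], "rot": [ax, ay, az]}, ...]. A call has 1 to 8 rows; each row shifts and turns the commanded pose from where the row before left it, along the tool's axes as they then stand; what a row does not reach is not made up. A row lasts 1/10 s, in which the tool goes at most 50 mm and 8.59 degrees, less where a joint would pass 70% of its speed; a pose out of reach is approached as far as the arm can. A call with a gripper value outside its range is refused whole. OPENING is the closure, from 0 (fully open) to 1 (shut), set as the call begins (- or left out, the last holds). The fingers move at their own pace and stop on an object; the grip force is fixed at half the most. Time passes only in rows, so rows that do not move let the fingers close. It gives the time, the measured TCP pose, the force, the opening and the grip force at its end, in the units of the state.
- ctrl.state(): the state, without advancing time (a new reading comes with each control period).
- ctrl.capture(name): name is "side" or "top" or "wrist"; returns the picture (400x640x3 uint8, red, green, blue); there is no depth.
- ctrl.camera_info(name): a dict with "mtx" (3x3 intrinsics, pixels), "distortion" ([k1, k2, p1, p2, k3] as OpenCV has them; the pictures are not rectified), "R" (3x3) and "t" (3): a world point X has camera coordinates R X + t. Camera axes: x right, y down, z forward; pixel columns grow to the right and rows downward; lengths in m; the calibration is good to about 2 mm. A picture is of the moment at which its call begins: read the wrist's pose just before it. camera_info takes no time and is no camera call; for the wrist camera it gives the pose at the moment of the call.
- ctrl.job_done(): hands the job in; it is judged then, once.
The state is a dict: "clock": time; "qpos": joint angles; "qvel": joint speeds; "tau": joint torques, N m; "eef_pos": TCP position; "orientation": TCP orientation; "wrist_force": force on the tool from outside, world axes, zero at the start; "torque": the same for the moment, N m; "grip_width": finger opening in m; "grip_force": force on a finger pad.
Only numpy, scipy, OpenCV 4.12 (cv2) and the standard library are available. Lean on these libraries where they do the work, as an engineer would, in place of code of your own. Each camera call takes 0.05 s, during which the arm holds its last target. There are 200 camera calls.

## Task

Lay every steel setting block flat in the shaker's tray, one to a bay, and only then flip the mains toggle on, flip the grinder's lock-off lever forward and squeeze its paddle fully against the body for two seconds without a break. Then let go, flip the mains off, and lay all the blocks flat on the scale's platform for counting; leave the lock-off lever as it is, and do not push the tape roll or the screw tin about.

Things in the scene. Friction and masses are not known exactly. Their poses are not given: they have to be found in the camera images.
- shaker: Fixed deburring unit, 370 long (its x, away from the robot). Origin: on the bench below its middle, z up. A grey paddle-switch grinder, barrel 36 thick, lies clamped along x in the near half (x -165 to -15, y 0, height 72). A three-bay steel tray lies across the far half: outline x 57 to 143, y -120 to 120, floor 56 above the bench, rim and dividers 3 thick and 9 above the floor.
- bay_1 (a point): Centre of the floor of the tray's left bay (its +y side). Every bay measures 80 along the unit's x and 76 along its y inside. Axes as shaker.
- bay_2 (a point): Centre of the floor of the middle bay; axes as shaker.
- bay_3 (a point): Centre of the floor of the right bay (-y side); axes as shaker.
- squeeze_point (a point): Where to squeeze: 5 to the paddle side of the barrel's axis, 70 from the paddle's hinge, 72 above the bench; both sides are open to fingers from above, to 40 below it. Axes as shaker: close along y, one finger on the paddle's outer face (-y), one on the barrel (+y). 51 wide over both when free, 43 when squeezed.
- paddle (a joint): Black paddle, 120 long, 24 high, 5 thick, along the grinder's right (-y) side at height 72, hinged at its near end; rad, 0 = free (stands 10 off the barrel at the squeeze point), 0.12 = squeezed fully against the barrel. Sprung: 5 N at the squeeze point to start it, 12 N at the end. Blocked after about 0.02 while the lock-off lever is back.
- lock_lever (a joint): Lock-off lever beside the barrel near the paddle's far end; rad, 0 = leaning back to the robot (locked), 0.9 = leaning forward to the tray (unlocked). It falls over centre at 0.45, rests at either end by itself, and needs under 1 N at its tip.
- lock_tip (a point): Middle of the lever's black cross knob (12 thick, 30 long along the unit's y, the steel lever 4 thick below it); about 122 above the bench at both ends of its swing; leaning back it stands in the way of a gripper at the squeeze point.
- lock_pivot (a point): The lever's fixed pivot, 54 above the bench, straight below the knob's middle when the lever is upright; the knob is 75 from it. Axes as shaker; the barrel's top at height 90 is the highest thing beside the lever (clamps, round x -178 and 12, 95).
- mains_box: Fixed grey mains isolator box, 85 (x) x 66 (y) x 46 high, with a metal toggle in its top. Origin: under its centre; x points away from the robot.
- mains_toggle (a joint): Toggle of the isolator, 42 long; rad, 0 = off (leaning to the box's -x, the robot), 0.9 = on (leaning to its +x). It falls over centre at 0.45, rests at either end, needs under 1.5 N at its tip.
- mains_tip (a point): Point on the toggle's axis 2 below its end (12 thick there); about 84 above the bench at rest.
- mains_pivot (a point): The toggle's pivot at the centre of the box's top, 48 above the bench; axes as mains_box. A round metal nut, 28 across, stands to 50 round it.
- platform (a point): Centre of the top of the flat steel platform of the table scale (fixed), 50 above the bench; the platform measures 175 along x and 236 along y; x points away from the robot, y to its left.
- red_tape: Bystander: loose red tape roll, 62 diameter, 20 high. Origin under its centre.
- tin: Bystander: loose round screw tin, 94 diameter, 28 high. Origin under its centre.
- block_1: Ground steel setting block with three holes in its top, 36 (x) x 62 (y) x 24 high, about 0.34 kg, lying flat to the left of the unit at the start (two or three of the four are there), some on the grey bench half beyond y = 0.37, whose top is 7 higher. Origin: centre of its underside; grasp across x.
- block_2: Ground steel setting block with three holes in its top, 36 (x) x 62 (y) x 24 high, about 0.34 kg, lying flat to the left of the unit at the start (two or three of the four are there), some on the grey bench half beyond y = 0.37, whose top is 7 higher. Origin: centre of its underside; grasp across x.
- block_3: Ground steel setting block with three holes in its top, 36 (x) x 62 (y) x 24 high, about 0.34 kg, lying flat to the left of the unit at the start (two or three of the four are there), some on the grey bench half beyond y = 0.37, whose top is 7 higher. Origin: centre of its underside; grasp across x.
- block_4: Ground steel setting block with three holes in its top, 36 (x) x 62 (y) x 24 high, about 0.34 kg, lying flat to the left of the unit at the start (two or three of the four are there), some on the grey bench half beyond y = 0.37, whose top is 7 higher. Origin: centre of its underside; grasp across x.

How it is judged:
On the way, in this order (a step that is already met when the one before it is completed fails the run):
1. every block lies flat in the tray, one to a bay, with the mains still off ((horizontal distance between block_1 and bay_1 below 0.035 m or horizontal distance between block_1 and bay_2 below 0.035 m or horizontal distance between block_1 and bay_3 below 0.035 m) and z of block_1 in the frame of bay_2 between -0.006 and 0.008 m and angle between each of block_1, block_2, block_3, block_4's own z axis and vertical below 0.2 rad and horizontal distance between block_1 and block_2 above 0.05 m and horizontal distance between each of block_1, block_2 and block_3 above 0.05 m and horizontal distance between each of block_1, block_2, block_3 and block_4 above 0.05 m and (horizontal distance between block_2 and bay_1 below 0.035 m or horizontal distance between block_2 and bay_2 below 0.035 m or horizontal distance between block_2 and bay_3 below 0.035 m) and z of block_2 in the frame of bay_2 between -0.006 and 0.008 m and (horizontal distance between block_3 and bay_1 below 0.035 m or horizontal distance between block_3 and bay_2 below 0.035 m or horizontal distance between block_3 and bay_3 below 0.035 m) and z of block_3 in the frame of bay_2 between -0.006 and 0.008 m and (horizontal distance between block_4 and bay_1 below 0.035 m or horizontal distance between block_4 and bay_2 below 0.035 m or horizontal distance between block_4 and bay_3 below 0.035 m) and z of block_4 in the frame of bay_2 between -0.006 and 0.008 m and value of joint mains_toggle below 0.2 rad and value of joint paddle below 0.03 rad), for 0.2 s.
2. the mains toggle is on and the lock-off lever forward (value of joint lock_lever above 0.6 rad and value of joint mains_toggle above 0.7 rad and value of joint paddle below 0.03 rad), for 0.2 s.
3. the paddle is held squeezed for 1.5 s with the mains on, the lever forward and all blocks in their bays (value of joint paddle above 0.085 rad and value of joint lock_lever above 0.6 rad and value of joint mains_toggle above 0.7 rad and (horizontal distance between block_1 and bay_1 below 0.035 m or horizontal distance between block_1 and bay_2 below 0.035 m or horizontal distance between block_1 and bay_3 below 0.035 m) and z of block_1 in the frame of bay_2 between -0.006 and 0.008 m and angle between each of block_1, block_2, block_3, block_4's own z axis and vertical below 0.2 rad and horizontal distance between block_1 and block_2 above 0.05 m and horizontal distance between each of block_1, block_2 and block_3 above 0.05 m and horizontal distance between each of block_1, block_2, block_3 and block_4 above 0.05 m and (horizontal distance between block_2 and bay_1 below 0.035 m or horizontal distance between block_2 and bay_2 below 0.035 m or horizontal distance between block_2 and bay_3 below 0.035 m) and z of block_2 in the frame of bay_2 between -0.006 and 0.008 m and (horizontal distance between block_3 and bay_1 below 0.035 m or horizontal distance between block_3 and bay_2 below 0.035 m or horizontal distance between block_3 and bay_3 below 0.035 m) and z of block_3 in the frame of bay_2 between -0.006 and 0.008 m and (horizontal distance between block_4 and bay_1 below 0.035 m or horizontal distance between block_4 and bay_2 below 0.035 m or horizontal distance between block_4 and bay_3 below 0.035 m) and z of block_4 in the frame of bay_2 between -0.006 and 0.008 m), for 1.5 s.
4. the paddle is free and the mains toggle off (value of joint paddle below 0.03 rad and value of joint mains_toggle below 0.2 rad), for 0.2 s.
At the end, for the whole second after the job is handed in: Every block lies flat (within 0.2 rad) on the scale's platform, its centre at least 2 mm inside the platform's edge and its underside on the steel (within 8 mm); the mains toggle is off (under 0.2 rad) and the paddle free (under 0.03 rad) (all of step 4 and x of block_1 in the frame of platform between -0.085 and 0.085 m and y of block_1 in the frame of platform between -0.115 and 0.115 m and z of block_1 in the frame of platform between -0.006 and 0.008 m and angle between each of block_1, block_2, block_3, block_4's own z axis and vertical below 0.2 rad and x of block_2 in the frame of platform between -0.085 and 0.085 m and y of block_2 in the frame of platform between -0.115 and 0.115 m and z of block_2 in the frame of platform between -0.006 and 0.008 m and x of block_3 in the frame of platform between -0.085 and 0.085 m and y of block_3 in the frame of platform between -0.115 and 0.115 m and z of block_3 in the frame of platform between -0.006 and 0.008 m and x of block_4 in the frame of platform between -0.085 and 0.085 m and y of block_4 in the frame of platform between -0.115 and 0.115 m and z of block_4 in the frame of platform between -0.006 and 0.008 m); the robot touches nothing.
It fails at once if the tape roll or the screw tin is pushed more than 4 cm (distance of any of red_tape, tin from where it was at the start of the episode above 0.04 m).
Of block_1, block_2, block_3, block_4 only 2 to 3 are there at a start; the rules pass over those that are not, and their reading is None.
At some moment in a run one of block_1, block_2, block_3, block_4 may be knocked a few centimetres aside while the robot is not near it.
Once in a run the grip may slacken for a moment while it holds something.
It also fails if it takes over 210 s, if anything falls off the work surface, if the arm or the gripper's body presses on something with over 40 N, if the wrist force passes 120 N, or if a joint passes its speed limit or range.

## Working session

There is one attempt and no reset: what is moved stays moved. The work goes in short steps, Python scripts to look and compute and a shell command to move; the robot and the scene stay as the last step left them, time stands still between calls to the robot, and variables do not carry over. Pictures are saved under pics/ and viewed, at most 14 in all, crops included, and the job is handed in when it is done.

```bash
mkdir -p pics; ls; cat > h.py <<'E'
import numpy as np, cv2
from station import ctrl
def snap(n,f):
    im=ctrl.capture(n); cv2.imwrite('pics/'+f,im[:,:,::-1]); return im
def px2w(n,uv,z,info=None):
    c=info or ctrl.camera_info(n); K=np.array(c['mtx']);D=np.array(c['distortion']);R=np.array(c['R']);t=np.array(c['t'])
    p=cv2.undistortPoints(np.array(uv,float).reshape(-1,1,2),K,D)[:,0]
    o=-R.T@t; d=np.c_[p,np.ones(len(p))]@R
    z=np.broadcast_to(z,len(p))
    return o+d*((z-o[2])/d[:,2])[:,None]
def w2px(n,X,info=None):
    c=info or ctrl.camera_info(n)
    return cv2.projectPoints(np.array(X,float).reshape(-1,1,3),cv2.Rodrigues(np.array(c['R']))[0],np.array(c['t']),np.array(c['mtx']),np.array(c['distortion']))[0][:,0]
E
python3 - <<'E'
from h import *
np.set_printoptions(precision=4,suppress=True)
s=ctrl.state();print({k:np.round(v,3) for k,v in s.items()})
snap('top','t1.png');snap('side','s1.png')
for n in('top','side'):
    c=ctrl.camera_info(n);print(n,-np.array(c['R']).T@np.array(c['t']),np.array(c['R']),c['mtx'])
E
```

```text
pics
{'clock': np.float64(0.0), 'qpos': array([ 1.067,  0.159,  1.598, -0.   ,  1.386, -0.21 ]), 'qvel': array([ 0.001, -0.   ,  0.   ,  0.001, -0.001, -0.   ]), 'tau': array([  0.001, -39.598, -33.144,   0.   ,   0.008,  -0.   ]), 'eef_pos': array([0.166, 0.55 , 0.23 ]), 'orientation': array([-0.   ,  0.146,  0.989, -0.001]), 'wrist_force': array([ 0.302, -0.023,  0.187]), 'torque': array([ 0.054, -0.014,  0.003]), 'grip_force': np.float64(0.0), 'grip_width': np.float64(0.085)}
top [0.4042 0.1314 1.1572] [[-0.0112 -0.9994 -0.0329]
 [-0.9948  0.0145 -0.1007]
 [ 0.1012  0.0316 -0.9944]] [[461.7238   0.     312.2557]
 [  0.     461.7238 201.3469]
 [  0.       0.       1.    ]]
side [ 0.448  -0.5378  0.6117] [[ 0.9951 -0.0982 -0.0153]
 [-0.0709 -0.594  -0.8013]
 [ 0.0696  0.7984 -0.5981]] [[362.4447   0.     315.2309]
 [  0.     362.4447 196.6114]
 [  0.       0.       1.    ]]
```

View pics/t1.png

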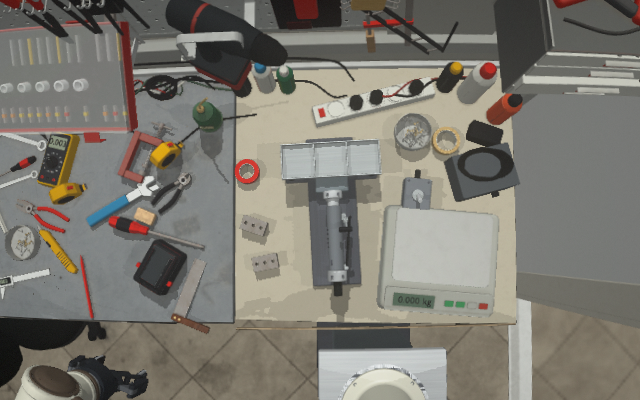

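View pics/s1.png

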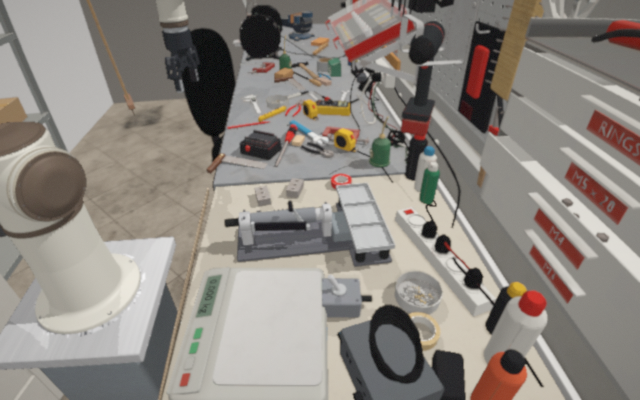

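Two blocks show in the top view, at about (254,227) and (264,262). The tray is at (330,160), the mains box at (417,193), the scale at (440,258), the red tape at (247,171) and the tin at (412,132). I'll enlarge it to read the details.

```bash
python3 - <<'E'
import cv2
im=cv2.imread('pics/t1.png')
a=cv2.resize(im[120:300,225:425],None,fx=4,fy=4,interpolation=cv2.INTER_CUBIC)[:, :]
cv2.imwrite('pics/c1.png',cv2.resize(im[125:300,230:400],None,fx=3.4,fy=3.4,interpolation=cv2.INTER_CUBIC))
cv2.imwrite('pics/c2.png',cv2.resize(im[160:320,370:530],None,fx=3.5,fy=3.5,interpolation=cv2.INTER_CUBIC))
cv2.imwrite('pics/c3.png',cv2.resize(im[125:335,0:236],None,fx=2.8,fy=2.8,interpolation=cv2.INTER_CUBIC))
E
```

```text
(no output)
```

View pics/c1.png

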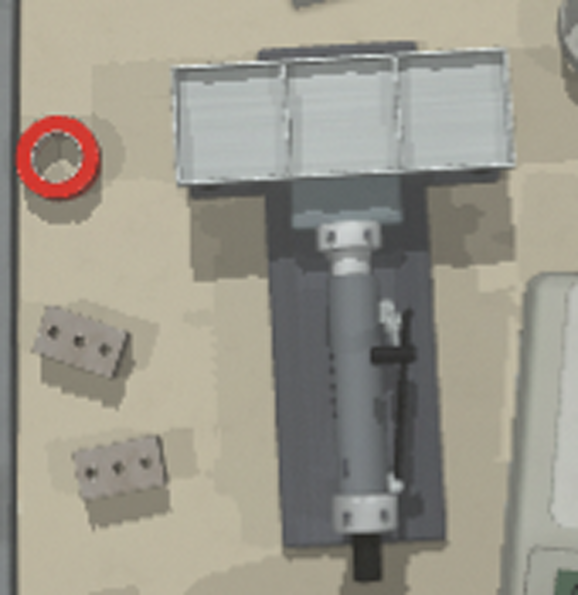

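View pics/c2.png

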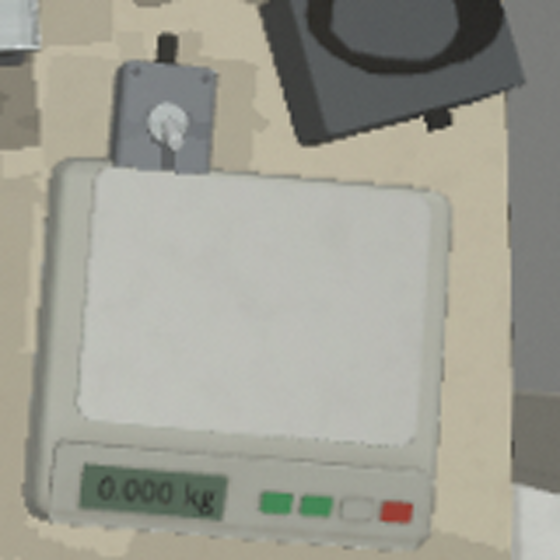

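View pics/c3.png

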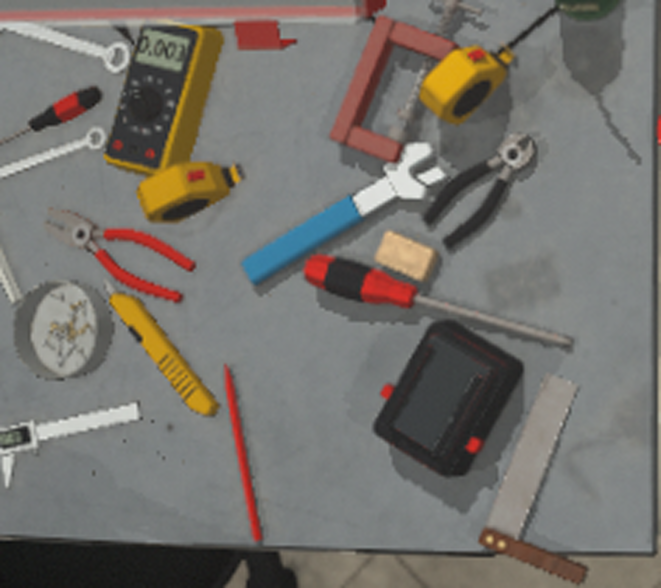

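The crops show the following:
- **Blocks:** there are two, with middle holes at c1 (79,341) and (118,467). None are on the grey half.
- **Tray rim:** corners at c1 (173,67), (508,49), (515,165) and (180,185).
- **Lever knob:** c1 (392,354).
- **Mains:** toggle tip at c2 (178,143), nut at (167,121).
- **Platform:** corners at c2 (93,168), (433,190), (413,445) and (77,415).

```bash
python3 - <<'E'
from h import *
np.set_printoptions(precision=4,suppress=True)
f1=lambda l:(np.array(l)+.5)/3.4-.5+[230,125]
f2=lambda l:(np.array(l)+.5)/3.5-.5+[370,160]
def rect(P): # corners TL TR BR BL
    c=P.mean(0); d=(P[0]+P[3]-P[1]-P[2])[:2]; e=(P[0]+P[1]-P[2]-P[3])[:2]
    return c,np.linalg.norm(d)/2,np.linalg.norm(e)/2,np.arctan2(-d[0],d[1]),np.arctan2(e[1],e[0])
for n,h in(('A',[(54,332),(79,341),(105,350)]),('B',[(91,472),(118,467),(145,463)])):
    P=px2w('top',f1(h),.024);d=P[0]-P[2];print(n,P[1],'yaw',np.arctan2(-d[0],d[1]),np.linalg.norm(d))
t=rect(px2w('top',f1([(173,67),(508,49),(515,165),(180,185)]),.065));print('tray',*t)
yaw=t[3];c=t[0][:2]
R=np.array([[np.cos(yaw),-np.sin(yaw)],[np.sin(yaw),np.cos(yaw)]])
o=c-R@[.1,0];print('shaker o',o)
for n,p,z in(('knob',(392,354),.125),('clampfar',(350,234),.095),('clampnear',(365,512),.095),('padfar',(407,312),.084),('padnear',(398,490),.084)):
    P=px2w('top',f1([p]),z)[0];print(n,P,'local',R.T@(P[:2]-o))
print('plat',*rect(px2w('top',f2([(93,168),(433,190),(413,445),(77,415)]),.05)))
b=px2w('top',f2([(118,62),(216,72)]),.046);print('box far corners',b)
print('nut',px2w('top',f2([(167,121)]),.05),'tip',px2w('top',f2([(178,143)]),.084))
print('tape',px2w('top',f1([(59,157)]),.02),'tin',px2w('top',[(412,133)],.028))
E
```

```text
A [0.463  0.3149 0.024 ] yaw -0.3465306792335183 0.039787523115207404
B [0.3716 0.2866 0.024 ] yaw 0.15695461605073793 0.03974379566224908
tray [0.6174 0.1205 0.065 ] 0.23730845525155458 0.08431991699647969 0.040957670331828636 0.04264595173553797
shaker o [0.5175 0.1164]
knob [0.4466 0.0919 0.125 ] local [-0.0718 -0.0216]
clampfar [0.5299 0.1179 0.095 ] local [0.0124 0.001 ]
clampnear [0.342  0.1106 0.095 ] local [-0.1756  0.0014]
padfar [0.4769 0.0796 0.084 ] local [-0.0421 -0.0351]
padnear [0.356  0.0878 0.084 ] local [-0.1626 -0.022 ]
plat [ 0.4035 -0.1448  0.05  ] 0.23539600596887572 0.1724290963544303 -0.09455059002516651 -0.10476826878496219
box far corners [[ 0.5726 -0.0555  0.046 ]
 [ 0.5647 -0.1238  0.046 ]]
nut [[ 0.5304 -0.0874  0.05  ]] tip [[ 0.5117 -0.0876  0.084 ]]
tape [[0.5994 0.3308 0.02  ]] tin [[ 0.6873 -0.0843  0.028 ]]
```

```bash
cat > go.py <<'E'
import sys
from h import *
from scipy.spatial.transform import Rotation as Ro
# go.py x y z toolY_angle  (world) -> rotation about tool axes, then shift in tool frame (mm) after it
x,y,z,a=map(float,sys.argv[1:5])
s=ctrl.state();w=s['orientation'];Rc=Ro.from_quat(np.r_[w[1:],w[0]])
Yv=np.array([np.cos(a),np.sin(a),0]);Z=np.array([0,0,-1.]);Rt=Ro.from_matrix(np.c_[np.cross(Yv,Z),Yv,Z])
d=np.array([x,y,z])-s['eef_pos']
print('rot',(Rc.inv()*Rt).as_rotvec().round(3),'then xyz',(Rt.inv().apply(d)*1000).round(1),'pos',s['eef_pos'].round(4),'t',s['clock'].round(2),'w',round(s['grip_width'],4),'F',s['wrist_force'].round(1))
E
python3 go.py .463 .3149 .12 -.347;python3 go.py .3716 .2866 .12 .157
```

```text
Traceback (most recent call last):
  File "go.py", line 9, in <module>
    print('rot',(Rc.inv()*Rt).as_rotvec().round(3),'then xyz',(Rt.inv().apply(d)*1000).round(1),'pos',s['eef_pos'].round(4),'t',s['clock'].round(2),'w',round(s['grip_width'],4),'F',s['wrist_force'].round(1))
                                                                                                                                ^^^^^^^^^^^^^^^^
AttributeError: 'float' object has no attribute 'round'
Traceback (most recent call last):
  File "go.py", line 9, in <module>
    print('rot',(Rc.inv()*Rt).as_rotvec().round(3),'then xyz',(Rt.inv().apply(d)*1000).round(1),'pos',s['eef_pos'].round(4),'t',s['clock'].round(2),'w',round(s['grip_width'],4),'F',s['wrist_force'].round(1))
                                                                                                                                ^^^^^^^^^^^^^^^^
AttributeError: 'float' object has no attribute 'round'
```

```bash
sed -i "s/s\['clock'\].round(2)/round(s['clock'],2)/" go.py
python3 go.py .463 .3149 .12 -.347
```

```text
rot [-1.000e-03  1.000e-03  1.624e+00] then xyz [-120.1  358.9  110.4] pos [0.1663 0.5499 0.2304] t 0.1 w 0.0855 F [-0.7  1.   0.8]
```

```bash
python3 -m inch '[{"xyz":[0,0,0],"rot":[0,0,0.135]},{"xyz":[0,0,0],"rot":[0,0,0.135]},{"xyz":[0,0,0],"rot":[0,0,0.135]},{"xyz":[0,0,0],"rot":[0,0,0.135]},{"xyz":[0,0,0],"rot":[0,0,0.135]},{"xyz":[0,0,0],"rot":[0,0,0.135]},{"xyz":[0,0,0],"rot":[0,0,0.135]},{"xyz":[0,0,0],"rot":[0,0,0.135]}]' 0.2
python3 -m inch '[{"xyz":[0,0,0],"rot":[0,0,0.135]},{"xyz":[0,0,0],"rot":[0,0,0.135]},{"xyz":[0,0,0],"rot":[0,0,0.135]},{"xyz":[0,0,0],"rot":[0,0,0.139]},{"xyz":[-15,40,0],"rot":[0,0,0]},{"xyz":[-15,40,0],"rot":[0,0,0]},{"xyz":[-15,40,0],"rot":[0,0,0]},{"xyz":[-15,40,0],"rot":[0,0,0]}]'
python3 -m inch '[{"xyz":[-15,40,0],"rot":[0,0,0]},{"xyz":[-15,40,0],"rot":[0,0,0]},{"xyz":[-15,40,0],"rot":[0,0,0]},{"xyz":[-15,40,0],"rot":[0,0,0]},{"xyz":[0,39,30],"rot":[0,0,0]},{"xyz":[0,0,40],"rot":[0,0,0]},{"xyz":[0,0,0],"rot":[0,0,0]},{"xyz":[0,0,0],"rot":[0,0,0]}]'
python3 go.py .463 .3149 .006 -.347
python3 - <<'E'
from h import *
im=snap('wrist','w1.png')
E
```

```text
clock: 0.9
eef_pos: [0.1663, 0.55, 0.2307]
orientation: [0.0, 0.636, 0.771, -0.001]
wrist_force: [0.0, 0.7, -0.6]
grip_width: 0.0684
grip_force: 0.0
clock: 1.7
eef_pos: [0.2973, 0.4382, 0.2308]
orientation: [0.0, 0.818, 0.575, -0.0]
wrist_force: [1.0, -0.5, 0.5]
grip_width: 0.0683
grip_force: 0.0
clock: 2.5
eef_pos: [0.4623, 0.3153, 0.1609]
orientation: [-0.0, 0.818, 0.575, -0.001]
wrist_force: [0.1, 0.4, 0.7]
grip_width: 0.0688
grip_force: 0.0
rot [-0.002  0.002  0.   ] then xyz [ -0.2   0.8 154.9] pos [0.4623 0.3153 0.1609] t 2.5 w 0.0688 F [0.1 0.4 0.7]
```

View pics/w1.png

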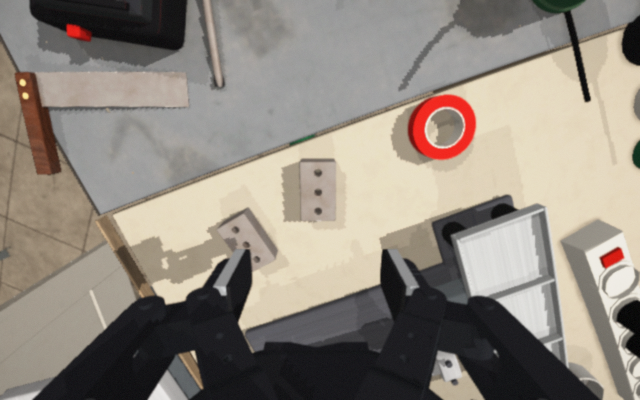

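The wrist view has block A square to the fingers, with its middle hole at (318,191). Block B's middle hole is at about (245,244).

```bash
python3 - <<'E'
from h import *
P=px2w('wrist',[(318,191),(318,173),(318,211),(245,244),(235,231),(256,259)],.024);print(P.round(4))
d=P[4]-P[5];print(np.arctan2(-d[0],d[1]));d=P[1]-P[2];print(np.arctan2(-d[0],d[1]))
E
python3 -m inch '[{"xyz":[0,1,40],"rot":[0,0,0]},{"xyz":[0,0,40],"rot":[0,0,0]},{"xyz":[0,0,40],"rot":[0,0,0]},{"xyz":[0,0,20],"rot":[0,0,0]},{"xyz":[0,0,14],"rot":[0,0,0]},{"xyz":[0,0,0],"rot":[0,0,0]},{"xyz":[0,0,0],"rot":[0,0,0]}]'
python3 -m inch '[{"xyz":[0,0,0],"rot":[0,0,0]},{"xyz":[0,0,0],"rot":[0,0,0]},{"xyz":[0,0,0],"rot":[0,0,0]},{"xyz":[0,0,0],"rot":[0,0,0]},{"xyz":[0,0,0],"rot":[0,0,0]},{"xyz":[0,0,0],"rot":[0,0,0]},{"xyz":[0,0,-15],"rot":[0,0,0]},{"xyz":[0,0,-20],"rot":[0,0,0]}]' 0.9
python3 -m inch '[{"xyz":[0,0,-40],"rot":[0,0,0]},{"xyz":[0,0,-40],"rot":[0,0,0]},{"xyz":[0,0,-40],"rot":[0,0,0]},{"xyz":[0,0,0],"rot":[0,0,0]}]'
python3 - <<'E'
import numpy as np
o=np.array([.5175,.1166]);y=.041;R=np.array([[np.cos(y),-np.sin(y)],[np.sin(y),np.cos(y)]])
for n,p in dict(b1=(.1,.079),b2=(.1,0),b3=(.1,-.079),sq=(-.093,-.004),knob=(-.0718,-.0216),piv=(-.039,-.0216)).items():print(n,(o+R@p).round(4))
E
```

```text
[[0.4641 0.3164 0.024 ]
 [0.4703 0.3337 0.024 ]
 [0.4569 0.2963 0.024 ]
 [0.3704 0.2876 0.024 ]
 [0.3666 0.305  0.024 ]
 [0.3744 0.2671 0.024 ]]
0.20469274302303306
-0.3436437404005488
clock: 3.25
eef_pos: [0.4657, 0.316, 0.0093]
orientation: [0.0, 0.818, 0.575, 0.002]
wrist_force: [-1.0, -1.0, -0.4]
grip_width: 0.0683
grip_force: 0.0
clock: 4.05
eef_pos: [0.4627, 0.3144, 0.0418]
orientation: [-0.0, 0.819, 0.574, -0.002]
wrist_force: [0.0, -0.6, -2.9]
grip_width: 0.0347
grip_force: 60.9
clock: 4.45
eef_pos: [0.4681, 0.3167, 0.17]
orientation: [0.002, 0.818, 0.574, 0.006]
wrist_force: [1.8, 1.4, -2.7]
grip_width: 0.035
grip_force: 39.5
b1 [0.6142 0.1996]
b2 [0.6174 0.1207]
b3 [0.6207 0.0418]
sq [0.4247 0.1088]
knob [0.4466 0.0921]
piv [0.4794 0.0934]
```

```bash
python3 go.py .6142 .1996 .066 .041
```

```text
rot [ 0.011 -0.007 -0.388] then xyz [-122.9  141.2  104. ] pos [0.4681 0.3167 0.17  ] t 4.45 w 0.035 F [ 1.8  1.4 -2.7]
```

```bash
python3 -m inch '[{"xyz":[0,0,0],"rot":[0,0,-0.1]},{"xyz":[0,0,0],"rot":[0,0,-0.1]},{"xyz":[0,0,0],"rot":[0,0,-0.1]},{"xyz":[0,0,0],"rot":[0,0,-0.088]},{"xyz":[-30,35,0],"rot":[0,0,0]},{"xyz":[-30,35,0],"rot":[0,0,0]},{"xyz":[-30,35,0],"rot":[0,0,0]},{"xyz":[-30,35,0],"rot":[0,0,0]}]'
python3 -m inch '[{"xyz":[0,0,25],"rot":[0,0,0]},{"xyz":[0,0,0],"rot":[0,0,0]},{"xyz":[0,0,0],"rot":[0,0,0]}]'
python3 go.py .6142 .1996 .066 .041
```

```text
clock: 5.25
eef_pos: [0.6091, 0.1995, 0.1611]
orientation: [-0.001, 0.692, 0.722, -0.001]
wrist_force: [0.1, 0.4, -2.9]
grip_width: 0.0343
grip_force: 66.6
clock: 5.55
eef_pos: [0.6072, 0.201, 0.1357]
orientation: [-0.001, 0.692, 0.722, -0.002]
wrist_force: [-0.7, -0.4, -2.8]
grip_width: 0.0342
grip_force: 66.5
rot [-0.004  0.     0.   ] then xyz [-1.6  6.9 69.7] pos [0.6072 0.201  0.1357] t 5.55 w 0.0342 F [-0.7 -0.4 -2.8]
```

```bash
python3 -m inch '[{"xyz":[-1,7,20],"rot":[0,0,0]},{"xyz":[0,0,20],"rot":[0,0,0]},{"xyz":[0,0,15],"rot":[0,0,0]},{"xyz":[0,0,8],"rot":[0,0,0]},{"xyz":[0,0,3],"rot":[0,0,0]},{"xyz":[0,0,2],"rot":[0,0,0]},{"xyz":[0,0,0],"rot":[0,0,0]},{"xyz":[0,0,0],"rot":[0,0,0]}]'
```

```text
clock: 6.35
eef_pos: [0.6167, 0.2003, 0.0702]
orientation: [0.0, 0.692, 0.721, 0.001]
wrist_force: [-0.2, -0.6, -3.4]
grip_width: 0.0343
grip_force: 66.6
```

```bash
python3 -m inch '[{"xyz":[0,0,3],"rot":[0,0,0]},{"xyz":[0,0,0],"rot":[0,0,0]},{"xyz":[0,0,0],"rot":[0,0,0]}]'; python3 -m inch '[{"xyz":[0,0,2],"rot":[0,0,0]},{"xyz":[0,0,0],"rot":[0,0,0]},{"xyz":[0,0,0],"rot":[0,0,0]}]'
```

```text
clock: 6.65
eef_pos: [0.616, 0.2002, 0.0662]
orientation: [-0.0, 0.692, 0.721, -0.0]
wrist_force: [0.1, 0.4, -4.1]
grip_width: 0.0347
grip_force: 66.6
clock: 6.95
eef_pos: [0.6165, 0.2002, 0.0651]
orientation: [0.0, 0.692, 0.721, 0.0]
wrist_force: [-2.1, -0.4, 2.9]
grip_width: 0.0343
grip_force: 67.4
```

```bash
python3 -m inch '[{"xyz":[0,0,0],"rot":[0,0,0]},{"xyz":[0,0,0],"rot":[0,0,0]},{"xyz":[0,0,0],"rot":[0,0,0]},{"xyz":[0,0,-5],"rot":[0,0,0]},{"xyz":[0,0,-20],"rot":[0,0,0]},{"xyz":[0,0,-40],"rot":[0,0,0]},{"xyz":[0,0,-30],"rot":[0,0,0]},{"xyz":[0,0,0],"rot":[0,0,0]}]' 0.42
python3 go.py .371 .287 .16 .175
```

```text
clock: 7.75
eef_pos: [0.6198, 0.2007, 0.1661]
orientation: [0.004, 0.692, 0.721, 0.004]
wrist_force: [0.3, 0.3, 0.5]
grip_width: 0.0492
grip_force: 0.0
rot [ 0.011 -0.    -0.134] then xyz [ 128.3 -230.     6.1] pos [0.6198 0.2007 0.1661] t 7.75 w 0.0492 F [0.3 0.3 0.5]
```

```bash
python3 -m inch '[{"xyz":[0,0,0],"rot":[0,0,-0.134]},{"xyz":[21,-38,0],"rot":[0,0,0]},{"xyz":[21,-38,0],"rot":[0,0,0]},{"xyz":[21,-38,0],"rot":[0,0,0]},{"xyz":[21,-38,0],"rot":[0,0,0]},{"xyz":[22,-38,0],"rot":[0,0,0]},{"xyz":[22,-38,0],"rot":[0,0,0]},{"xyz":[0,0,0],"rot":[0,0,0]}]' 0.2
python3 -m inch '[{"xyz":[0,0,0],"rot":[0,0,0]},{"xyz":[0,0,0],"rot":[0,0,0]}]'
python3 go.py .371 .287 .16 .175
python3 - <<'E'
from h import *
im=snap('wrist','w2.png')
E
```

```text
clock: 8.55
eef_pos: [0.3644, 0.2876, 0.1581]
orientation: [-0.001, 0.641, 0.767, -0.001]
wrist_force: [0.8, -0.4, 0.3]
grip_width: 0.0681
grip_force: 0.0
clock: 8.75
eef_pos: [0.3701, 0.2864, 0.1595]
orientation: [0.0, 0.643, 0.766, 0.0]
wrist_force: [-0.1, -0.1, -0.3]
grip_width: 0.0684
grip_force: 0.0
rot [ 0.001  0.    -0.   ] then xyz [ 0.5  0.9 -0.5] pos [0.3701 0.2864 0.1595] t 8.75 w 0.0684 F [-0.1 -0.1 -0.3]
```

View pics/w2.png

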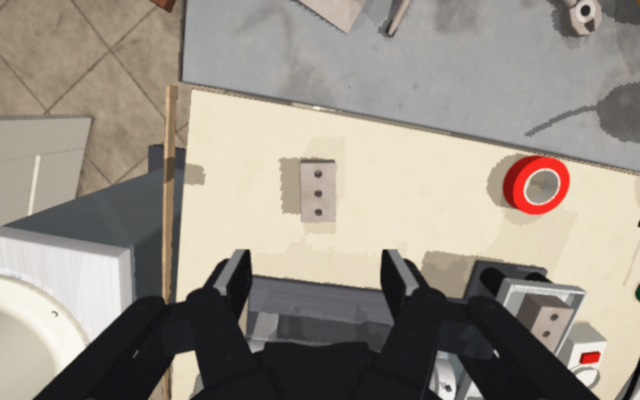

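Block B, with its middle hole at (318,193), is centred and square to the fingers. Block A lies in the left bay at around (545,320). Descending to grasp.

```bash
python3 -m inch '[{"xyz":[0,1,40],"rot":[0,0,0]},{"xyz":[0,0,40],"rot":[0,0,0]},{"xyz":[0,0,40],"rot":[0,0,0]},{"xyz":[0,0,20],"rot":[0,0,0]},{"xyz":[0,0,14],"rot":[0,0,0]},{"xyz":[0,0,0],"rot":[0,0,0]},{"xyz":[0,0,0],"rot":[0,0,0]}]'
python3 -m inch '[{"xyz":[0,0,0],"rot":[0,0,0]},{"xyz":[0,0,0],"rot":[0,0,0]},{"xyz":[0,0,0],"rot":[0,0,0]},{"xyz":[0,0,0],"rot":[0,0,0]},{"xyz":[0,0,0],"rot":[0,0,0]},{"xyz":[0,0,0],"rot":[0,0,0]},{"xyz":[0,0,-15],"rot":[0,0,0]},{"xyz":[0,0,-20],"rot":[0,0,0]}]' 0.9
python3 -m inch '[{"xyz":[0,0,-40],"rot":[0,0,0]},{"xyz":[0,0,-40],"rot":[0,0,0]},{"xyz":[0,0,-40],"rot":[0,0,0]},{"xyz":[0,0,0],"rot":[0,0,0]},{"xyz":[0,0,0],"rot":[0,0,0]}]'
python3 go.py .6174 .1207 .16 .041
```

```text
clock: 9.5
eef_pos: [0.3712, 0.2865, 0.0055]
orientation: [0.0, 0.643, 0.766, 0.0]
wrist_force: [-0.5, 0.2, 0.9]
grip_width: 0.0682
grip_force: 0.0
clock: 10.3
eef_pos: [0.3689, 0.2861, 0.0398]
orientation: [-0.001, 0.643, 0.766, -0.001]
wrist_force: [-0.1, -0.2, -1.9]
grip_width: 0.0345
grip_force: 60.6
clock: 10.8
eef_pos: [0.3704, 0.2868, 0.1607]
orientation: [0.0, 0.643, 0.766, 0.001]
wrist_force: [0.1, 0.7, -2.8]
grip_width: 0.0345
grip_force: 60.9
rot [ 0.001 -0.     0.134] then xyz [-176.1  240.     0.7] pos [0.3704 0.2868 0.1607] t 10.8 w 0.0345 F [ 0.1  0.7 -2.8]
```

```bash
python3 -m inch '[{"xyz":[0,0,0],"rot":[0,0,0.134]},{"xyz":[-25,34,0],"rot":[0,0,0]},{"xyz":[-25,34,0],"rot":[0,0,0]},{"xyz":[-25,34,0],"rot":[0,0,0]},{"xyz":[-25,34,0],"rot":[0,0,0]},{"xyz":[-25,34,0],"rot":[0,0,0]},{"xyz":[-25,34,0],"rot":[0,0,0]},{"xyz":[-26,36,0],"rot":[0,0,0]}]'
python3 -m inch '[{"xyz":[0,0,25],"rot":[0,0,0]},{"xyz":[0,0,25],"rot":[0,0,0]},{"xyz":[0,0,20],"rot":[0,0,0]},{"xyz":[0,0,0],"rot":[0,0,0]},{"xyz":[0,0,0],"rot":[0,0,0]},{"xyz":[0,0,0],"rot":[0,0,0]}]'
python3 go.py .6174 .1207 .062 .041
```

```text
clock: 11.6
eef_pos: [0.6165, 0.1196, 0.1567]
orientation: [-0.002, 0.692, 0.721, -0.002]
wrist_force: [0.6, 0.0, -2.4]
grip_width: 0.0347
grip_force: 60.9
clock: 12.2
eef_pos: [0.6178, 0.1208, 0.091]
orientation: [0.0, 0.692, 0.722, 0.0]
wrist_force: [-0.1, 0.7, -2.5]
grip_width: 0.0345
grip_force: 61.1
rot [0.001 0.    0.   ] then xyz [-0.1 -0.4 29. ] pos [0.6178 0.1208 0.091 ] t 12.2 w 0.0345 F [-0.1  0.7 -2.5]
```

```bash
python3 -m inch '[{"xyz":[0,0,15],"rot":[0,0,0]},{"xyz":[0,0,8],"rot":[0,0,0]},{"xyz":[0,0,3],"rot":[0,0,0]},{"xyz":[0,0,0],"rot":[0,0,0]},{"xyz":[0,0,0],"rot":[0,0,0]}]'; python3 -m inch '[{"xyz":[0,0,2.5],"rot":[0,0,0]},{"xyz":[0,0,0],"rot":[0,0,0]},{"xyz":[0,0,0],"rot":[0,0,0]}]'
```

```text
clock: 12.7
eef_pos: [0.6175, 0.1207, 0.0644]
orientation: [0.0, 0.692, 0.721, 0.0]
wrist_force: [1.1, 0.5, -2.1]
grip_width: 0.0346
grip_force: 61.3
clock: 13.0
eef_pos: [0.618, 0.1207, 0.0627]
orientation: [0.001, 0.692, 0.721, 0.001]
wrist_force: [-0.8, -0.4, 3.1]
grip_width: 0.0347
grip_force: 61.9
```

```bash
python3 -m inch '[{"xyz":[0,0,0],"rot":[0,0,0]},{"xyz":[0,0,0],"rot":[0,0,0]},{"xyz":[0,0,0],"rot":[0,0,0]},{"xyz":[0,0,-5],"rot":[0,0,0]},{"xyz":[0,0,-20],"rot":[0,0,0]},{"xyz":[0,0,-40],"rot":[0,0,0]},{"xyz":[0,0,-40],"rot":[0,0,0]},{"xyz":[0,0,0],"rot":[0,0,0]}]' 0.42
python3 -m inch '[{"xyz":[0,0,0],"rot":[0,0,0]},{"xyz":[0,0,0],"rot":[0,0,0]},{"xyz":[0,0,0],"rot":[0,0,0]}]' 1
python3 go.py .468 -.086 .15 -.09
python3 - <<'E'
from h import *
im=snap('top','t2.png'); cv2.imwrite('pics/t2c.png',cv2.resize(im[125:300,230:400,::-1],None,fx=3.4,fy=3.4,interpolation=cv2.INTER_CUBIC))
E
```

```text
clock: 13.8
eef_pos: [0.6217, 0.1208, 0.1748]
orientation: [0.005, 0.692, 0.721, 0.005]
wrist_force: [0.4, -0.1, 1.0]
grip_width: 0.0497
grip_force: 0.0
clock: 14.1
eef_pos: [0.6161, 0.1207, 0.1648]
orientation: [-0.001, 0.692, 0.721, -0.001]
wrist_force: [-0.1, 1.2, -0.4]
grip_width: 0.0063
grip_force: 0.0
rot [-0.004  0.     0.131] then xyz [-219.2 -128.9   14.8] pos [0.6161 0.1207 0.1648] t 14.1 w 0.0063 F [-0.1  1.2 -0.4]
```

View pics/t2c.png

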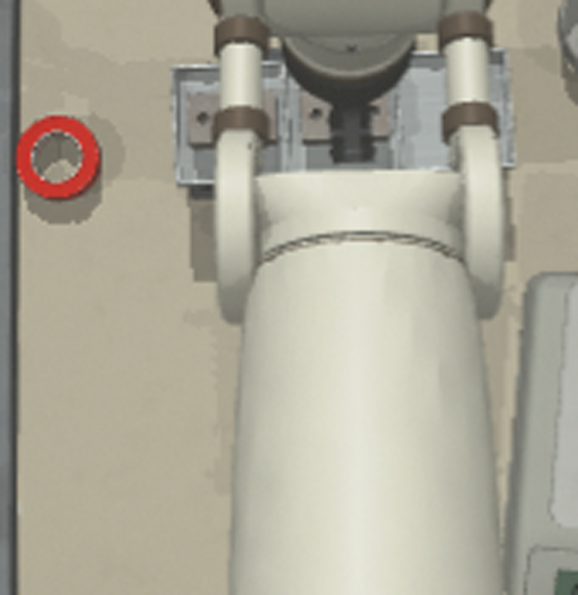

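The crop shows both blocks flat, in the left and middle bays. Next I move to the mains toggle.

```bash
python3 -m inch '[{"xyz":[0,0,0],"rot":[0,0,0.131]},{"xyz":[-37,-21,0],"rot":[0,0,0]},{"xyz":[-37,-21,0],"rot":[0,0,0]},{"xyz":[-37,-22,0],"rot":[0,0,0]},{"xyz":[-36,-22,0],"rot":[0,0,0]},{"xyz":[-36,-22,0],"rot":[0,0,0]},{"xyz":[-36,-21,0],"rot":[0,0,0]},{"xyz":[0,0,0],"rot":[0,0,0]}]'
python3 -m inch '[{"xyz":[0,0,0],"rot":[0,0,0]},{"xyz":[0,0,0],"rot":[0,0,0]}]'
python3 go.py .468 -.086 .07 -.09
```

```text
clock: 14.95
eef_pos: [0.4666, -0.0886, 0.1658]
orientation: [-0.001, 0.74, 0.673, -0.001]
wrist_force: [0.3, -0.3, -0.1]
grip_width: 0.0001
grip_force: 0.0
clock: 15.15
eef_pos: [0.4694, -0.0852, 0.1665]
orientation: [-0.0, 0.738, 0.675, 0.0]
wrist_force: [0.1, -0.4, -0.4]
grip_width: 0.0
grip_force: 0.0
rot [-0.    -0.001  0.001] then xyz [-1.  -1.3 96.5] pos [ 0.4694 -0.0852  0.1665] t 15.15 w 0.0 F [ 0.1 -0.4 -0.4]
```

```bash
python3 -m inch '[{"xyz":[-1,-1,35],"rot":[0,0,0]},{"xyz":[0,0,35],"rot":[0,0,0]},{"xyz":[0,0,26],"rot":[0,0,0]},{"xyz":[0,0,0],"rot":[0,0,0]},{"xyz":[0,0,0],"rot":[0,0,0]}]'
python3 -m inch '[{"xyz":[0,10,0],"rot":[0,0,0]},{"xyz":[0,10,0],"rot":[0,0,0]},{"xyz":[0,10,0],"rot":[0,0,0]},{"xyz":[0,10,0],"rot":[0,0,0]},{"xyz":[0,10,0],"rot":[0,0,0]},{"xyz":[0,8,0],"rot":[0,0,0]},{"xyz":[0,4,0],"rot":[0,0,0]},{"xyz":[0,0,0],"rot":[0,0,0]}]'
python3 -m inch '[{"xyz":[0,-20,0],"rot":[0,0,0]},{"xyz":[0,-20,0],"rot":[0,0,0]},{"xyz":[0,0,-40],"rot":[0,0,0]},{"xyz":[0,0,-40],"rot":[0,0,0]},{"xyz":[0,0,0],"rot":[0,0,0]}]'
python3 go.py .400 .0895 .16 .041
```

```text
clock: 15.65
eef_pos: [0.4685, -0.086, 0.071]
orientation: [-0.0, 0.738, 0.675, -0.0]
wrist_force: [0.2, 0.0, 0.8]
grip_width: -0.0
grip_force: 0.0
clock: 16.45
eef_pos: [0.5269, -0.0921, 0.0707]
orientation: [-0.004, 0.738, 0.675, -0.003]
wrist_force: [-15.0, -0.1, 14.2]
grip_width: -0.0001
grip_force: 9.8
clock: 16.95
eef_pos: [0.4941, -0.0904, 0.1569]
orientation: [0.005, 0.738, 0.675, 0.002]
wrist_force: [0.6, -0.3, 0.5]
grip_width: -0.0001
grip_force: 0.0
rot [ 0.011  0.004 -0.131] then xyz [183.6 -86.6  -3.1] pos [ 0.4941 -0.0904  0.1569] t 16.95 w -0.0001 F [ 0.6 -0.3  0.5]
```

```bash
python3 -m inch '[{"xyz":[0,0,0],"rot":[0,0,-0.131]},{"xyz":[30,-15,0],"rot":[0,0,0]},{"xyz":[30,-15,0],"rot":[0,0,0]},{"xyz":[31,-14,0],"rot":[0,0,0]},{"xyz":[31,-14,0],"rot":[0,0,0]},{"xyz":[31,-14,0],"rot":[0,0,0]},{"xyz":[30,-14,0],"rot":[0,0,0]},{"xyz":[0,0,0],"rot":[0,0,0]}]'
python3 -m inch '[{"xyz":[0,0,0],"rot":[0,0,0]},{"xyz":[0,0,0],"rot":[0,0,0]}]'
python3 go.py .403 .0902 .108 .041
python3 - <<'E'
from h import *
im=snap('side','s2.png'); cv2.imwrite('pics/s2c.png',cv2.resize(im[160:320,200:400,::-1],None,fx=3.5,fy=3.5,interpolation=cv2.INTER_CUBIC))
E
```

```text
clock: 17.75
eef_pos: [0.3948, 0.0932, 0.1501]
orientation: [-0.001, 0.691, 0.723, -0.0]
wrist_force: [0.0, 0.7, -0.8]
grip_width: -0.0
grip_force: 0.0
clock: 17.95
eef_pos: [0.3972, 0.09, 0.1508]
orientation: [0.0, 0.693, 0.721, -0.0]
wrist_force: [-0.4, -0.8, 0.5]
grip_width: -0.0001
grip_force: 0.0
rot [ 0.     0.    -0.001] then xyz [-0.   5.9 42.8] pos [0.3972 0.09   0.1508] t 17.95 w -0.0001 F [-0.4 -0.8  0.5]
```

View pics/s2c.png

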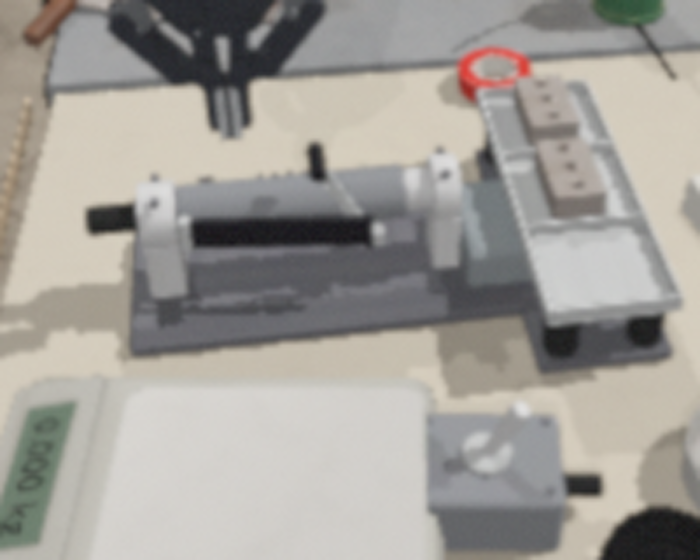

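The toggle is on, leaning to +x with its tip at (520,410). Both blocks are flat in their bays, and the lever still leans back with its knob at (317,160). Now I push the lever.

```bash
python3 -m inch '[{"xyz":[0,3,22],"rot":[0,0,0]},{"xyz":[0,3,20],"rot":[0,0,0]},{"xyz":[0,0,0],"rot":[0,0,0]},{"xyz":[0,0,0],"rot":[0,0,0]}]'
python3 -m inch '[{"xyz":[0,12,0],"rot":[0,0,0]},{"xyz":[0,12,0],"rot":[0,0,0]},{"xyz":[0,12,0],"rot":[0,0,0]},{"xyz":[0,12,0],"rot":[0,0,0]},{"xyz":[0,12,0],"rot":[0,0,0]},{"xyz":[0,12,0],"rot":[0,0,0]},{"xyz":[0,9,0],"rot":[0,0,0]},{"xyz":[0,0,0],"rot":[0,0,0]}]'
python3 -m inch '[{"xyz":[0,-20,0],"rot":[0,0,0]},{"xyz":[0,-20,0],"rot":[0,0,0]},{"xyz":[0,0,-40],"rot":[0,0,0]},{"xyz":[0,0,-30],"rot":[0,0,0]},{"xyz":[0,0,0],"rot":[0,0,0]},{"xyz":[0,0,0],"rot":[0,0,0]}]' 
python3 go.py .4247 .1083 .16 1.612
python3 - <<'E'
from h import *
im=snap('side','s3.png'); cv2.imwrite('pics/s3c.png',cv2.resize(im[160:320,200:400,::-1],None,fx=3.5,fy=3.5,interpolation=cv2.INTER_CUBIC))
E
```

```text
clock: 18.4
eef_pos: [0.4027, 0.0903, 0.1089]
orientation: [-0.0, 0.693, 0.721, -0.0]
wrist_force: [-0.1, -0.0, 1.2]
grip_width: 0.0001
grip_force: 0.0
clock: 19.2
eef_pos: [0.4851, 0.0939, 0.11]
orientation: [0.001, 0.693, 0.721, 0.001]
wrist_force: [0.6, 0.1, 0.6]
grip_width: -0.0003
grip_force: 0.0
clock: 19.8
eef_pos: [0.4437, 0.0925, 0.1796]
orientation: [0.001, 0.692, 0.721, 0.001]
wrist_force: [0.1, -0.5, -0.7]
grip_width: 0.0001
grip_force: 0.0
rot [ 1.000e-03  2.000e-03 -1.571e+00] then xyz [18.3 16.6 19.6] pos [0.4437 0.0925 0.1796] t 19.8 w 0.0001 F [ 0.1 -0.5 -0.7]
```

View pics/s3c.png

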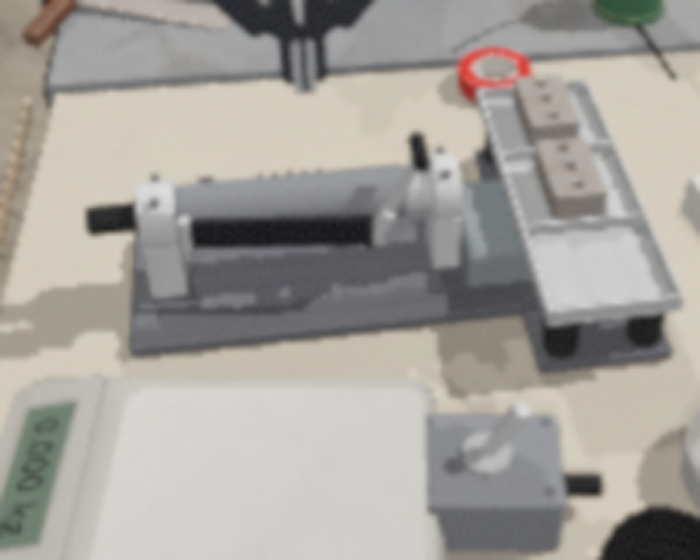

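The lever now leans forward with its knob at (418,150). I'll rotate the tool and open fully for the squeeze.

```bash
python3 -m inch '[{"xyz":[0,0,0],"rot":[0,0,-0.131]},{"xyz":[0,0,0],"rot":[0,0,-0.131]},{"xyz":[0,0,0],"rot":[0,0,-0.131]},{"xyz":[0,0,0],"rot":[0,0,-0.131]},{"xyz":[0,0,0],"rot":[0,0,-0.131]},{"xyz":[0,0,0],"rot":[0,0,-0.131]},{"xyz":[0,0,0],"rot":[0,0,-0.131]},{"xyz":[0,0,0],"rot":[0,0,-0.131]}]' 0
python3 -m inch '[{"xyz":[0,0,0],"rot":[0,0,-0.131]},{"xyz":[0,0,0],"rot":[0,0,-0.131]},{"xyz":[0,0,0],"rot":[0,0,-0.131]},{"xyz":[0,0,0],"rot":[0,0,-0.13]},{"xyz":[18,16,0],"rot":[0,0,0]},{"xyz":[0,0,0],"rot":[0,0,0]},{"xyz":[0,0,0],"rot":[0,0,0]}]'
python3 go.py .4247 .1085 .053 1.612
```

```text
clock: 20.65
eef_pos: [0.4422, 0.0926, 0.177]
orientation: [-0.002, 0.236, 0.972, -0.0]
wrist_force: [0.2, -0.4, 0.9]
grip_width: 0.0856
grip_force: 0.0
clock: 21.35
eef_pos: [0.424, 0.1079, 0.1776]
orientation: [-0.001, -0.021, 1.0, -0.0]
wrist_force: [0.1, 0.7, -0.1]
grip_width: 0.0857
grip_force: 0.0
rot [-0.    -0.002  0.001] then xyz [ -0.7   0.6 124.6] pos [0.424  0.1079 0.1776] t 21.35 w 0.0857 F [ 0.1  0.7 -0.1]
```

```bash
python3 -m inch '[{"xyz":[0,1,35],"rot":[0,0,0]},{"xyz":[0,0,35],"rot":[0,0,0]},{"xyz":[0,0,30],"rot":[0,0,0]},{"xyz":[0,0,20],"rot":[0,0,0]},{"xyz":[0,0,4],"rot":[0,0,0]},{"xyz":[0,0,0],"rot":[0,0,0]},{"xyz":[0,0,0],"rot":[0,0,0]}]'
python3 -m inch '[{"xyz":[0,0,0],"rot":[0,0,0]},{"xyz":[0,0,0],"rot":[0,0,0]},{"xyz":[0,0,0],"rot":[0,0,0]},{"xyz":[0,0,0],"rot":[0,0,0]},{"xyz":[0,0,0],"rot":[0,0,0]},{"xyz":[0,0,0],"rot":[0,0,0]}]' 0.9
python3 go.py .4247 .1085 .053 1.612
```

```text
clock: 22.05
eef_pos: [0.426, 0.1086, 0.0559]
orientation: [0.001, -0.021, 1.0, -0.0]
wrist_force: [-0.3, 0.3, -0.0]
grip_width: 0.0853
grip_force: 0.0
clock: 22.65
eef_pos: [0.4257, 0.1113, 0.057]
orientation: [0.001, -0.02, 1.0, 0.003]
wrist_force: [-4.7, 10.9, 15.3]
grip_width: 0.0414
grip_force: 60.9
rot [ 0.005  0.002 -0.001] then xyz [ 1.2 -2.8  4. ] pos [0.4257 0.1113 0.057 ] t 22.65 w 0.0414 F [-4.7 10.9 15.3]
```

```bash
python3 -m inch '[{"xyz":[0,0,0],"rot":[0,0,0]},{"xyz":[0,0,0],"rot":[0,0,0]},{"xyz":[0,0,0],"rot":[0,0,0]},{"xyz":[0,0,0],"rot":[0,0,0]},{"xyz":[0,0,0],"rot":[0,0,0]},{"xyz":[0,0,0],"rot":[0,0,0]},{"xyz":[0,0,0],"rot":[0,0,0]},{"xyz":[0,0,0],"rot":[0,0,0]}]' | grep grip
python3 -m inch '[{"xyz":[0,0,0],"rot":[0,0,0]},{"xyz":[0,0,0],"rot":[0,0,0]},{"xyz":[0,0,0],"rot":[0,0,0]},{"xyz":[0,0,0],"rot":[0,0,0]},{"xyz":[0,0,0],"rot":[0,0,0]},{"xyz":[0,0,0],"rot":[0,0,0]},{"xyz":[0,0,0],"rot":[0,0,0]},{"xyz":[0,0,0],"rot":[0,0,0]}]' | grep grip
python3 -m inch '[{"xyz":[0,0,0],"rot":[0,0,0]},{"xyz":[0,0,0],"rot":[0,0,0]},{"xyz":[0,0,0],"rot":[0,0,0]},{"xyz":[0,0,0],"rot":[0,0,0]},{"xyz":[0,0,0],"rot":[0,0,0]},{"xyz":[0,0,0],"rot":[0,0,0]},{"xyz":[0,0,0],"rot":[0,0,0]},{"xyz":[0,0,0],"rot":[0,0,0]}]' | grep grip
python3 -m inch '[{"xyz":[0,0,0],"rot":[0,0,0]},{"xyz":[0,0,0],"rot":[0,0,0]},{"xyz":[0,0,0],"rot":[0,0,0]},{"xyz":[0,0,0],"rot":[0,0,0]},{"xyz":[0,0,0],"rot":[0,0,0]},{"xyz":[0,0,0],"rot":[0,0,0]},{"xyz":[0,0,0],"rot":[0,0,0]},{"xyz":[0,0,0],"rot":[0,0,0]}]' | grep grip
python3 - <<'E'
from h import *
im=snap('side','s4.png'); cv2.imwrite('pics/s4c.png',cv2.resize(im[160:320,200:400,::-1],None,fx=3.5,fy=3.5,interpolation=cv2.INTER_CUBIC))
E
```

```text
grip_width: 0.0413
grip_force: 60.9
grip_width: 0.0416
grip_force: 60.9
grip_width: 0.0414
grip_force: 60.9
grip_width: 0.0413
grip_force: 60.9
```

View pics/s4c.png

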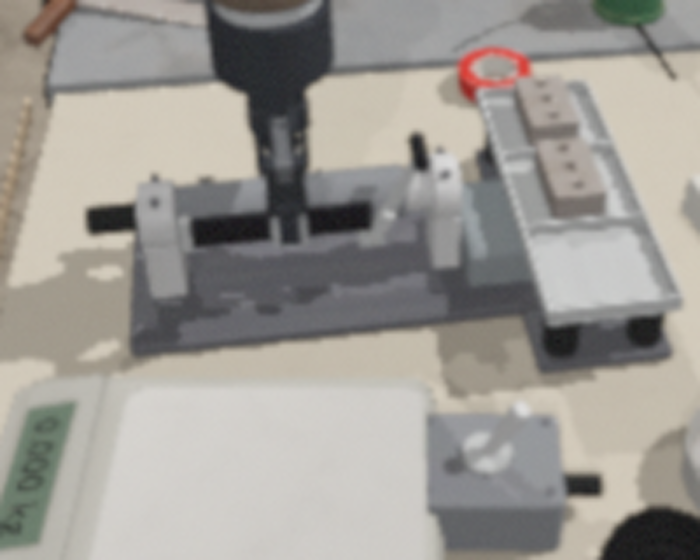

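```bash
python3 -m inch '[{"xyz":[0,0,0],"rot":[0,0,0]},{"xyz":[0,0,0],"rot":[0,0,0]},{"xyz":[0,0,0],"rot":[0,0,0]},{"xyz":[0,0,0],"rot":[0,0,0]},{"xyz":[0,0,0],"rot":[0,0,0]},{"xyz":[0,0,0],"rot":[0,0,0]},{"xyz":[0,0,0],"rot":[0,0,0]},{"xyz":[0,0,0],"rot":[0,0,0]}]' | grep grip
python3 -m inch '[{"xyz":[0,0,0],"rot":[0,0,0]},{"xyz":[0,0,0],"rot":[0,0,0]},{"xyz":[0,0,0],"rot":[0,0,0]},{"xyz":[0,0,0],"rot":[0,0,0]},{"xyz":[0,0,-30],"rot":[0,0,0]},{"xyz":[0,0,-40],"rot":[0,0,0]},{"xyz":[0,0,-40],"rot":[0,0,0]},{"xyz":[0,0,0],"rot":[0,0,0]}]' 0
python3 -m inch '[{"xyz":[0,0,0],"rot":[0,0,0]},{"xyz":[0,0,0],"rot":[0,0,0]},{"xyz":[0,0,0],"rot":[0,0,0]},{"xyz":[0,0,0],"rot":[0,0,0]},{"xyz":[0,0,0],"rot":[0,0,0]}]' 1
python3 go.py .588 -.091 .165 1.571
```

```text
grip_width: 0.0417
grip_force: 60.9
clock: 27.5
eef_pos: [0.429, 0.1087, 0.1708]
orientation: [0.006, -0.021, 1.0, -0.0]
wrist_force: [0.7, -0.2, -0.5]
grip_width: 0.0853
grip_force: 0.0
clock: 28.0
eef_pos: [0.4243, 0.1088, 0.164]
orientation: [-0.001, -0.021, 1.0, 0.0]
wrist_force: [0.3, -0.4, 0.1]
grip_width: 0.0126
grip_force: 0.0
rot [ 0.    -0.002  0.041] then xyz [-163.6 -199.8   -1. ] pos [0.4243 0.1088 0.164 ] t 28.0 w 0.0126 F [ 0.3 -0.4  0.1]
```

```bash
python3 -m inch '[{"xyz":[0,0,0],"rot":[0,0,0.041]},{"xyz":[-27,-33,0],"rot":[0,0,0]},{"xyz":[-27,-33,0],"rot":[0,0,0]},{"xyz":[-27,-33,0],"rot":[0,0,0]},{"xyz":[-27,-33,0],"rot":[0,0,0]},{"xyz":[-27,-33,0],"rot":[0,0,0]},{"xyz":[-28,-35,0],"rot":[0,0,0]},{"xyz":[0,0,0],"rot":[0,0,0]}]' 
python3 -m inch '[{"xyz":[0,0,30],"rot":[0,0,0]},{"xyz":[0,0,30],"rot":[0,0,0]},{"xyz":[0,0,0],"rot":[0,0,0]},{"xyz":[0,0,0],"rot":[0,0,0]}]'
python3 go.py .588 -.091 .07 1.571
```

```text
clock: 28.8
eef_pos: [0.59, -0.0956, 0.1639]
orientation: [0.0, 0.002, 1.0, -0.001]
wrist_force: [-0.4, 0.1, 0.4]
grip_width: 0.0003
grip_force: 0.0
clock: 29.2
eef_pos: [0.5873, -0.0906, 0.1046]
orientation: [-0.001, -0.0, 1.0, 0.0]
wrist_force: [0.7, 0.6, 1.1]
grip_width: 0.0
grip_force: 0.0
rot [ 0.001 -0.002  0.   ] then xyz [-0.7 -0.4 34.6] pos [ 0.5873 -0.0906  0.1046] t 29.2 w 0.0 F [0.7 0.6 1.1]
```

```bash
python3 -m inch '[{"xyz":[0,0,20],"rot":[0,0,0]},{"xyz":[0,0,15],"rot":[0,0,0]},{"xyz":[0,0,0],"rot":[0,0,0]},{"xyz":[0,0,0],"rot":[0,0,0]}]'
python3 -m inch '[{"xyz":[10,0,0],"rot":[0,0,0]},{"xyz":[10,0,0],"rot":[0,0,0]},{"xyz":[10,0,0],"rot":[0,0,0]},{"xyz":[10,0,0],"rot":[0,0,0]},{"xyz":[10,0,0],"rot":[0,0,0]},{"xyz":[5,0,0],"rot":[0,0,0]},{"xyz":[2,0,0],"rot":[0,0,0]},{"xyz":[0,0,0],"rot":[0,0,0]}]'
python3 -m inch '[{"xyz":[-15,0,0],"rot":[0,0,0]},{"xyz":[-15,0,0],"rot":[0,0,0]},{"xyz":[0,0,-40],"rot":[0,0,0]},{"xyz":[0,0,-50],"rot":[0,0,0]},{"xyz":[0,0,0],"rot":[0,0,0]},{"xyz":[0,0,0],"rot":[0,0,0]}]' 
python3 go.py .6174 .1207 .16 .041
python3 - <<'E'
from h import *
a=snap('side','s5.png')[160:320,200:400,::-1]; b=snap('top','t3.png')[125:285,230:430,::-1]
cv2.imwrite('pics/s5c.png',cv2.resize(np.hstack([a,b]),None,fx=2,fy=2,interpolation=cv2.INTER_CUBIC))
E
```

```text
clock: 29.6
eef_pos: [0.5881, -0.0911, 0.0704]
orientation: [0.0, -0.0, 1.0, -0.0]
wrist_force: [0.9, -0.3, 0.1]
grip_width: -0.0003
grip_force: 0.0
clock: 30.4
eef_pos: [0.5336, -0.0917, 0.0713]
orientation: [0.004, 0.0, 1.0, -0.001]
wrist_force: [9.3, 0.9, -1.7]
grip_width: -0.0003
grip_force: 3.7
clock: 31.0
eef_pos: [0.5615, -0.0916, 0.1613]
orientation: [0.001, -0.0, 1.0, -0.001]
wrist_force: [0.2, 0.4, -0.3]
grip_width: -0.0001
grip_force: 0.0
rot [1.00e-03 3.00e-03 1.53e+00] then xyz [209.8  64.6   1.3] pos [ 0.5615 -0.0916  0.1613] t 31.0 w -0.0001 F [ 0.2  0.4 -0.3]
```

View pics/s5c.png

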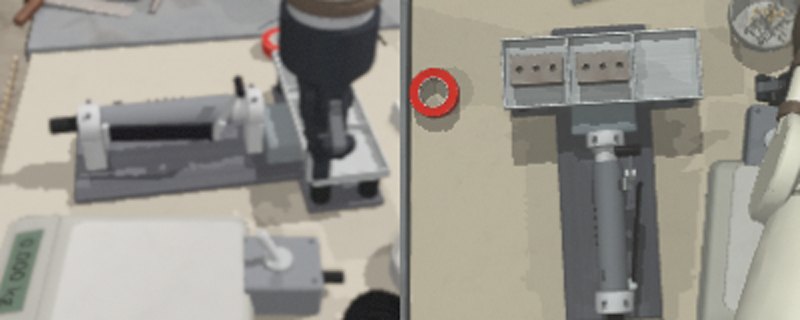

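Toggle is off, with its tip at (262,236), robot side of the nut. The blocks sit at (537,69) and (603,66) in the right half of the picture.

```bash
python3 - <<'E'
from h import *
f=lambda l:(np.array(l)-[400,0]+.5)/2-.5+[230,125]
P=px2w('top',f([(537,69),(518,70),(554,68),(603,66),(585,67),(621,65)]),.08);print(P.round(4))
for i in(1,4):
    d=P[i]-P[i+1];print(np.arctan2(-d[0],d[1]))
y=-.1;R=np.array([[np.cos(y),-np.sin(y)],[np.sin(y),np.cos(y)]]);c=np.array([.4035,-.1448])
print(c+R@[0,.05],c+R@[0,-.05])
E
python3 -m inch '[{"xyz":[0,0,0],"rot":[0,0,0.135]},{"xyz":[0,0,0],"rot":[0,0,0.135]},{"xyz":[0,0,0],"rot":[0,0,0.135]},{"xyz":[0,0,0],"rot":[0,0,0.135]},{"xyz":[0,0,0],"rot":[0,0,0.135]},{"xyz":[0,0,0],"rot":[0,0,0.135]},{"xyz":[0,0,0],"rot":[0,0,0.135]},{"xyz":[0,0,0],"rot":[0,0,0.135]}]' 0.3
python3 -m inch '[{"xyz":[0,0,0],"rot":[0,0,0.15]},{"xyz":[0,0,0],"rot":[0,0,0.15]},{"xyz":[0,0,0],"rot":[0,0,0.15]},{"xyz":[35,11,0],"rot":[0,0,0]},{"xyz":[35,11,0],"rot":[0,0,0]},{"xyz":[35,11,0],"rot":[0,0,0]},{"xyz":[35,11,0],"rot":[0,0,0]},{"xyz":[35,11,0],"rot":[0,0,0]}]'
python3 -m inch '[{"xyz":[34,10,0],"rot":[0,0,0]},{"xyz":[0,0,0],"rot":[0,0,0]},{"xyz":[0,0,0],"rot":[0,0,0]}]'
python3 go.py .618 .1207 .063 .041
```

```text
[[0.6147 0.1978 0.08  ]
 [0.6139 0.2204 0.08  ]
 [0.6155 0.1776 0.08  ]
 [0.6169 0.1194 0.08  ]
 [0.6161 0.1408 0.08  ]
 [0.6178 0.0981 0.08  ]]
0.03796668506709015
0.03980018502926123
[ 0.40849167 -0.09504979] [ 0.39850833 -0.19455021]
clock: 31.9
eef_pos: [0.5593, -0.0907, 0.1575]
orientation: [-0.002, 0.516, 0.856, -0.0]
wrist_force: [-0.8, -0.6, 0.0]
grip_width: 0.0599
grip_force: 0.0
clock: 32.7
eef_pos: [0.6073, 0.0874, 0.1574]
orientation: [-0.002, 0.693, 0.721, -0.001]
wrist_force: [-0.1, -0.1, 0.3]
grip_width: 0.0598
grip_force: 0.0
clock: 33.0
eef_pos: [0.6159, 0.1207, 0.1577]
orientation: [-0.001, 0.692, 0.722, -0.001]
wrist_force: [-0.5, 0.3, -0.4]
grip_width: 0.0599
grip_force: 0.0
rot [-0.004  0.     0.001] then xyz [-0.   2.1 94.7] pos [0.6159 0.1207 0.1577] t 33.0 w 0.0599 F [-0.5  0.3 -0.4]
```

```bash
python3 -m inch '[{"xyz":[0,1,35],"rot":[0,0,0]},{"xyz":[0,0,30],"rot":[0,0,0]},{"xyz":[0,0,18],"rot":[0,0,0]},{"xyz":[0,0,11],"rot":[0,0,0]},{"xyz":[0,0,0],"rot":[0,0,0]},{"xyz":[0,0,0],"rot":[0,0,0]}]' 0.42
python3 -m inch '[{"xyz":[0,0,0],"rot":[0,0,0]},{"xyz":[0,0,0],"rot":[0,0,0]},{"xyz":[0,0,0],"rot":[0,0,0]},{"xyz":[0,0,0],"rot":[0,0,0]},{"xyz":[0,0,0],"rot":[0,0,0]},{"xyz":[0,0,-15],"rot":[0,0,0]},{"xyz":[0,0,-30],"rot":[0,0,0]},{"xyz":[0,0,-40],"rot":[0,0,0]}]' 0.9
python3 -m inch '[{"xyz":[0,0,-10],"rot":[0,0,0]},{"xyz":[0,0,0],"rot":[0,0,0]},{"xyz":[0,0,0],"rot":[0,0,0]}]'
python3 go.py .3985 -.1945 .15 -.1
```

```text
clock: 33.6
eef_pos: [0.6186, 0.1197, 0.0665]
orientation: [0.0, 0.693, 0.721, 0.0]
wrist_force: [1.1, 0.0, 0.5]
grip_width: 0.0497
grip_force: 0.0
clock: 34.4
eef_pos: [0.616, 0.1205, 0.1496]
orientation: [-0.002, 0.692, 0.721, -0.002]
wrist_force: [0.2, -0.7, -2.8]
grip_width: 0.0342
grip_force: 62.0
clock: 34.7
eef_pos: [0.617, 0.1204, 0.1589]
orientation: [-0.001, 0.692, 0.721, -0.001]
wrist_force: [-0.5, 0.3, -3.5]
grip_width: 0.0345
grip_force: 62.1
rot [-0.003  0.     0.141] then xyz [-335.1 -186.     8.9] pos [0.617  0.1204 0.1589] t 34.7 w 0.0345 F [-0.5  0.3 -3.5]
```

```bash
python3 -m inch '[{"xyz":[0,0,0],"rot":[0,0,0.141]},{"xyz":[-37,-20,0],"rot":[0,0,0]},{"xyz":[-37,-20,0],"rot":[0,0,0]},{"xyz":[-37,-21,0],"rot":[0,0,0]},{"xyz":[-37,-21,0],"rot":[0,0,0]},{"xyz":[-37,-21,0],"rot":[0,0,0]},{"xyz":[-37,-21,0],"rot":[0,0,0]},{"xyz":[-37,-21,0],"rot":[0,0,0]}]'
python3 -m inch '[{"xyz":[-37,-21,0],"rot":[0,0,0]},{"xyz":[-38,-20,20],"rot":[0,0,0]},{"xyz":[0,0,30],"rot":[0,0,0]},{"xyz":[0,0,20],"rot":[0,0,0]},{"xyz":[0,0,0],"rot":[0,0,0]},{"xyz":[0,0,0],"rot":[0,0,0]},{"xyz":[0,0,0],"rot":[0,0,0]}]'
python3 go.py .3985 -.1945 .059 -.1
```

```text
clock: 35.5
eef_pos: [0.4454, -0.1231, 0.1582]
orientation: [-0.002, 0.741, 0.671, -0.001]
wrist_force: [0.9, -1.5, -2.1]
grip_width: 0.0342
grip_force: 62.1
clock: 36.2
eef_pos: [0.4004, -0.1935, 0.0915]
orientation: [0.001, 0.741, 0.671, 0.0]
wrist_force: [-0.4, -0.2, -1.6]
grip_width: 0.0341
grip_force: 62.0
rot [0.001 0.001 0.001] then xyz [-1.2 -1.8 32.5] pos [ 0.4004 -0.1935  0.0915] t 36.2 w 0.0341 F [-0.4 -0.2 -1.6]
```

```bash
python3 -m inch '[{"xyz":[0,-1,15],"rot":[0,0,0]},{"xyz":[0,0,10],"rot":[0,0,0]},{"xyz":[0,0,3],"rot":[0,0,0]},{"xyz":[0,0,0],"rot":[0,0,0]},{"xyz":[0,0,0],"rot":[0,0,0]}]'; python3 -m inch '[{"xyz":[0,0,2.5],"rot":[0,0,0]},{"xyz":[0,0,0],"rot":[0,0,0]},{"xyz":[0,0,0],"rot":[0,0,0]}]'
```

```text
clock: 36.7
eef_pos: [0.3992, -0.1935, 0.0633]
orientation: [0.0, 0.741, 0.671, 0.0]
wrist_force: [-0.2, -0.1, -2.3]
grip_width: 0.0344
grip_force: 62.1
clock: 37.0
eef_pos: [0.3996, -0.1939, 0.0619]
orientation: [0.001, 0.742, 0.671, 0.0]
wrist_force: [-3.3, 1.6, 8.5]
grip_width: 0.0344
grip_force: 63.3
```

Contact. Releasing, then going for block A.

```bash
python3 -m inch '[{"xyz":[0,0,0],"rot":[0,0,0]},{"xyz":[0,0,0],"rot":[0,0,0]},{"xyz":[0,0,0],"rot":[0,0,0]},{"xyz":[0,0,-5],"rot":[0,0,0]},{"xyz":[0,0,-20],"rot":[0,0,0]},{"xyz":[0,0,-40],"rot":[0,0,0]},{"xyz":[0,0,-40],"rot":[0,0,0]},{"xyz":[0,0,0],"rot":[0,0,0]}]' 0.42
python3 -m inch '[{"xyz":[0,0,0],"rot":[0,0,-0.141]},{"xyz":[0,0,0],"rot":[0,0,0]},{"xyz":[0,0,0],"rot":[0,0,0]}]'
python3 go.py .615 .1995 .165 .041
```

```text
clock: 37.8
eef_pos: [0.402, -0.196, 0.1717]
orientation: [0.006, 0.742, 0.671, 0.001]
wrist_force: [0.7, -0.1, 0.0]
grip_width: 0.0495
grip_force: 0.0
clock: 38.1
eef_pos: [0.3986, -0.1931, 0.1649]
orientation: [-0.0, 0.694, 0.72, -0.0]
wrist_force: [0.3, -0.1, 0.8]
grip_width: 0.0492
grip_force: 0.0
rot [-0.001 -0.001 -0.003] then xyz [ 3.834e+02  2.324e+02 -1.000e-01] pos [ 0.3986 -0.1931  0.1649] t 38.1 w 0.0492 F [ 0.3 -0.1  0.8]
```

```bash
python3 -m inch '[{"xyz":[38,23,0],"rot":[0,0,0]},{"xyz":[38,23,0],"rot":[0,0,0]},{"xyz":[38,23,0],"rot":[0,0,0]},{"xyz":[38,23,0],"rot":[0,0,0]},{"xyz":[38,23,0],"rot":[0,0,0]},{"xyz":[38,23,0],"rot":[0,0,0]},{"xyz":[38,23,0],"rot":[0,0,0]},{"xyz":[38,23,0],"rot":[0,0,0]}]'
python3 -m inch '[{"xyz":[39,24,0],"rot":[0,0,0]},{"xyz":[39,24,0],"rot":[0,0,0]},{"xyz":[0,0,0],"rot":[0,0,0]},{"xyz":[0,0,0],"rot":[0,0,0]},{"xyz":[0,0,0],"rot":[0,0,0]}]'
python3 go.py .615 .1995 .063 .041
python3 - <<'E'
from h import *
im=snap('top','t4.png'); a=snap('side','s6.png')
cv2.imwrite('pics/t4c.png',cv2.resize(np.hstack([im[125:325,230:530,::-1],a[150:350,150:400,::-1]]),None,fx=1.45,fy=1.45,interpolation=cv2.INTER_CUBIC))
E
```

```text
clock: 38.9
eef_pos: [0.5705, 0.1198, 0.1646]
orientation: [-0.0, 0.693, 0.721, -0.0]
wrist_force: [0.8, -0.8, -0.0]
grip_width: 0.0492
grip_force: 0.0
clock: 39.4
eef_pos: [0.6144, 0.1971, 0.1647]
orientation: [-0.0, 0.693, 0.721, -0.001]
wrist_force: [0.2, -0.6, 0.0]
grip_width: 0.0496
grip_force: 0.0
rot [-0.001  0.    -0.002] then xyz [  2.4   0.7 101.7] pos [0.6144 0.1971 0.1647] t 39.4 w 0.0496 F [ 0.2 -0.6  0. ]
```

View pics/t4c.png

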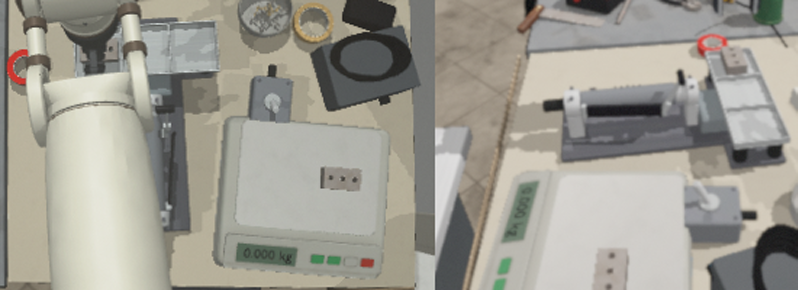

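Block B lies flat on the platform at (341,179), and block A is still in the left bay, at (733,60) in the side half. Grasping A.

```bash
python3 -c "
from h import *
print(px2w('top',[(341/1.45+230,179/1.45+125)],.074))"
python3 -m inch '[{"xyz":[2,0,35],"rot":[0,0,0]},{"xyz":[0,0,35],"rot":[0,0,0]},{"xyz":[0,0,20],"rot":[0,0,0]},{"xyz":[0,0,11],"rot":[0,0,0]},{"xyz":[0,0,0],"rot":[0,0,0]},{"xyz":[0,0,0],"rot":[0,0,0]}]'
python3 -m inch '[{"xyz":[0,0,0],"rot":[0,0,0]},{"xyz":[0,0,0],"rot":[0,0,0]},{"xyz":[0,0,0],"rot":[0,0,0]},{"xyz":[0,0,0],"rot":[0,0,0]},{"xyz":[0,0,0],"rot":[0,0,0]},{"xyz":[0,0,-15],"rot":[0,0,0]},{"xyz":[0,0,-30],"rot":[0,0,0]},{"xyz":[0,0,-40],"rot":[0,0,0]}]' 0.9
python3 -m inch '[{"xyz":[0,0,-15],"rot":[0,0,0]},{"xyz":[0,0,0],"rot":[0,0,0]},{"xyz":[0,0,0],"rot":[0,0,0]}]'
python3 go.py .4085 -.095 .165 -.1
```

```text
[[ 0.39802075 -0.19210555  0.074     ]]
clock: 40.1
eef_pos: [0.6158, 0.1996, 0.0658]
orientation: [0.001, 0.693, 0.721, 0.001]
wrist_force: [-0.3, 0.3, 1.4]
grip_width: 0.0494
grip_force: 0.0
clock: 40.9
eef_pos: [0.6123, 0.1996, 0.1477]
orientation: [-0.002, 0.692, 0.721, -0.003]
wrist_force: [0.3, -0.5, -3.4]
grip_width: 0.0341
grip_force: 61.8
clock: 41.2
eef_pos: [0.6139, 0.1998, 0.1627]
orientation: [-0.001, 0.692, 0.721, -0.001]
wrist_force: [-0.7, -0.2, -3.7]
grip_width: 0.0341
grip_force: 62.0
rot [-0.002  0.     0.141] then xyz [-313.8 -174.9   -2.3] pos [0.6139 0.1998 0.1627] t 41.2 w 0.0341 F [-0.7 -0.2 -3.7]
```

```bash
python3 -m inch '[{"xyz":[0,0,-15],"rot":[0,0,0.141]},{"xyz":[-35,-19,0],"rot":[0,0,0]},{"xyz":[-35,-19,0],"rot":[0,0,0]},{"xyz":[-35,-19,0],"rot":[0,0,0]},{"xyz":[-35,-19,0],"rot":[0,0,0]},{"xyz":[-35,-20,0],"rot":[0,0,0]},{"xyz":[-35,-20,0],"rot":[0,0,0]},{"xyz":[-35,-20,0],"rot":[0,0,0]}]'
python3 -m inch '[{"xyz":[-35,-20,0],"rot":[0,0,0]},{"xyz":[-34,-19,0],"rot":[0,0,0]},{"xyz":[0,0,30],"rot":[0,0,0]},{"xyz":[0,0,30],"rot":[0,0,0]},{"xyz":[0,0,25],"rot":[0,0,0]},{"xyz":[0,0,0],"rot":[0,0,0]},{"xyz":[0,0,0],"rot":[0,0,0]},{"xyz":[0,0,0],"rot":[0,0,0]}]'
python3 go.py .4085 -.095 .059 -.1
```

```text
clock: 42.0
eef_pos: [0.4523, -0.0308, 0.1765]
orientation: [-0.002, 0.741, 0.671, -0.001]
wrist_force: [1.1, -0.6, -3.1]
grip_width: 0.0343
grip_force: 61.9
clock: 42.8
eef_pos: [0.4101, -0.0953, 0.0952]
orientation: [0.001, 0.741, 0.671, 0.0]
wrist_force: [0.9, 0.4, -3.2]
grip_width: 0.0342
grip_force: 62.0
rot [0.001 0.001 0.   ] then xyz [ 0.2 -1.6 36.2] pos [ 0.4101 -0.0953  0.0952] t 42.8 w 0.0342 F [ 0.9  0.4 -3.2]
```

```bash
python3 -m inch '[{"xyz":[0,0,15],"rot":[0,0,0]},{"xyz":[0,0,12],"rot":[0,0,0]},{"xyz":[0,0,4],"rot":[0,0,0]},{"xyz":[0,0,0],"rot":[0,0,0]},{"xyz":[0,0,0],"rot":[0,0,0]}]'; python3 -m inch '[{"xyz":[0,0,2.5],"rot":[0,0,0]},{"xyz":[0,0,0],"rot":[0,0,0]},{"xyz":[0,0,0],"rot":[0,0,0]}]'
```

```text
clock: 43.3
eef_pos: [0.4098, -0.0953, 0.0638]
orientation: [0.0, 0.742, 0.671, 0.0]
wrist_force: [-0.5, -0.3, -3.8]
grip_width: 0.0344
grip_force: 61.9
clock: 43.6
eef_pos: [0.4096, -0.0952, 0.061]
orientation: [0.0, 0.742, 0.671, 0.0]
wrist_force: [0.2, 1.2, -3.0]
grip_width: 0.0343
grip_force: 62.1
```

```bash
python3 -m inch '[{"xyz":[0,0,2],"rot":[0,0,0]},{"xyz":[0,0,0],"rot":[0,0,0]},{"xyz":[0,0,0],"rot":[0,0,0]}]'
```

```text
clock: 43.9
eef_pos: [0.4096, -0.0952, 0.0609]
orientation: [-0.0, 0.741, 0.671, -0.0]
wrist_force: [-9.2, 4.3, 18.4]
grip_width: 0.0339
grip_force: 64.6
```

Contact made. I'll release, rise and move clear, then take a final look.

```bash
python3 -m inch '[{"xyz":[0,0,-1],"rot":[0,0,0]},{"xyz":[0,0,0],"rot":[0,0,0]},{"xyz":[0,0,0],"rot":[0,0,0]},{"xyz":[0,0,-5],"rot":[0,0,0]},{"xyz":[0,0,-20],"rot":[0,0,0]},{"xyz":[0,0,-40],"rot":[0,0,0]},{"xyz":[0,0,-40],"rot":[0,0,0]},{"xyz":[0,0,0],"rot":[0,0,0]}]' 0.42
python3 -m inch '[{"xyz":[38,0,-10],"rot":[0,0,0]},{"xyz":[38,0,-10],"rot":[0,0,0]},{"xyz":[38,0,0],"rot":[0,0,0]},{"xyz":[38,0,0],"rot":[0,0,0]},{"xyz":[38,0,0],"rot":[0,0,0]},{"xyz":[0,0,0],"rot":[0,0,0]},{"xyz":[0,0,0],"rot":[0,0,0]},{"xyz":[0,0,0],"rot":[0,0,0]}]'
python3 - <<'E'
from h import *
im=snap('top','t5.png'); a=snap('side','s7.png')
cv2.imwrite('pics/t5c.png',cv2.resize(np.hstack([im[125:325,230:530,::-1],a[150:350,150:400,::-1]]),None,fx=1.45,fy=1.45,interpolation=cv2.INTER_CUBIC))
E
```

```text
clock: 44.7
eef_pos: [0.413, -0.0971, 0.1709]
orientation: [0.006, 0.742, 0.671, 0.002]
wrist_force: [0.4, -1.1, -0.4]
grip_width: 0.0496
grip_force: 0.0
clock: 45.5
eef_pos: [0.4283, 0.0933, 0.1845]
orientation: [-0.0, 0.742, 0.671, -0.0]
wrist_force: [-0.4, -0.4, -0.1]
grip_width: 0.0497
grip_force: 0.0
```

View pics/t5c.png

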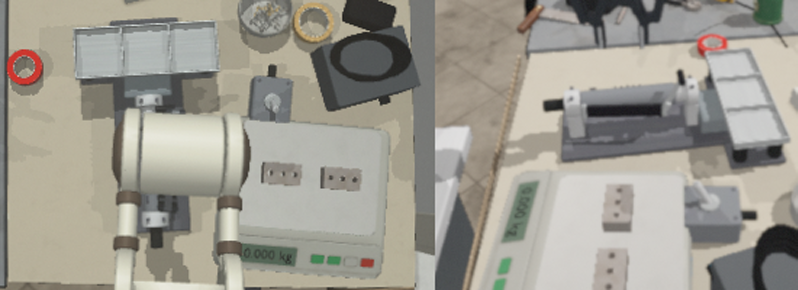

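Both blocks lie flat on the platform at (281,174) and (341,179). The toggle is off, and the tape and tin haven't moved. Handing in.

```bash
python3 -c "
from station import ctrl
print(ctrl.job_done())"
```

```text
the job is handed in; nothing more can be done
None
```

The job is handed in after about 45 s of the 210 s allowed, with no verdict returned: the last pictures showed both blocks (only two were present) flat on the scale and the mains off, after the paddle was squeezed for about 4 s with the mains on, and the lever was left forward.

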